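# Restock the blood-grouping reagent dishes

### The job

First take the spent black-capped dropper bottle out of the blue dish and stand it in the grey discard tray. Then stand the fresh bottles in the dishes of their own colour, one at a time in the order the test is run: blue, then yellow, then red. Set every bottle down gently, flat on the floor of its dish or tray and upright rather than dropping it, and leave the green-capped bottle and the squat blue-lidded jar where they are.

Things in the scene. Friction and masses are not known exactly. Their poses are not given: they have to be found in the camera images.
- bottle_black: The spent dropper bottle: white with a black cap and a black band. It stands in the blue dish at the start. It is 32 mm in diameter from the underside to 48 mm up, then a shoulder; the cap is 24 mm in diameter from 54 to 72 mm with a 14 mm nozzle tip up to 78 mm (overall height). 35 to 70 g, rigid. Origin: centre of the underside; z is the bottle's axis, pointing to the cap.
- bottle_blue: Fresh dropper bottle, white with a blue cap and a blue band, standing on the bench at the start. It is 32 mm in diameter from the underside to 48 mm up, then a shoulder; the cap is 24 mm in diameter from 54 to 72 mm with a 14 mm nozzle tip up to 78 mm (overall height). 35 to 70 g, rigid. Origin: centre of the underside; z is the bottle's axis, pointing to the cap.
- bottle_yellow: Fresh dropper bottle, white with a yellow cap and a yellow band, standing on the bench at the start. It is 32 mm in diameter from the underside to 48 mm up, then a shoulder; the cap is 24 mm in diameter from 54 to 72 mm with a 14 mm nozzle tip up to 78 mm (overall height). 35 to 70 g, rigid. Origin: centre of the underside; z is the bottle's axis, pointing to the cap.
- bottle_red: Fresh dropper bottle, white with a red cap and a red band, standing on the bench at the start. It is 32 mm in diameter from the underside to 48 mm up, then a shoulder; the cap is 24 mm in diameter from 54 to 72 mm with a 14 mm nozzle tip up to 78 mm (overall height). 35 to 70 g, rigid. Origin: centre of the underside; z is the bottle's axis, pointing to the cap.
- dish_blue: Blue dropper-bottle dish, fixed to the bench: a shallow round open cup, 62 mm outside and 54 mm inside diameter, rim 12 mm above the bench, flat inner floor 4 mm above the bench. Origin: centre of the underside, at bench height; z up.
- dish_yellow: Yellow dropper-bottle dish, fixed to the bench: a shallow round open cup, 62 mm outside and 54 mm inside diameter, rim 12 mm above the bench, flat inner floor 4 mm above the bench. Origin: centre of the underside, at bench height; z up.
- dish_red: Red dropper-bottle dish, fixed to the bench: a shallow round open cup, 62 mm outside and 54 mm inside diameter, rim 12 mm above the bench, flat inner floor 4 mm above the bench. Origin: centre of the underside, at bench height; z up.
- discard_tray: Grey square open discard tray, fixed to the bench: 98 x 98 mm outside, 90 x 90 mm inside, walls 4 mm thick and 22 mm high, flat inner floor 4 mm above the bench. Origin: centre of the underside, at bench height; x and y along its sides, z up.
- bottle_green: Bystander, to be left alone: a dropper bottle of the same shape with a green cap and band, standing on the bench; it has no dish. It is 32 mm in diameter from the underside to 48 mm up, then a shoulder; the cap is 24 mm in diameter from 54 to 72 mm with a 14 mm nozzle tip up to 78 mm (overall height). 35 to 70 g, rigid. Origin: centre of the underside; z is the bottle's axis, pointing to the cap.
- jar: Bystander, to be left alone: a squat white jar with a blue lid, 56 mm in diameter and 55 mm high, standing on the bench. Origin: centre of the underside, z up.

How it is judged (in metres and radians):
On the way, in this order (a step that is already met when the one before it is completed fails the run):
1. the spent black-capped bottle stands released in the discard tray (x of bottle_black in the frame of discard_tray between -0.032 and 0.032 m and y of bottle_black in the frame of discard_tray between -0.032 and 0.032 m and z of bottle_black in the frame of discard_tray between 0.001 and 0.008 m and contact force between the fingers and bottle_black below 0.1 N and linear speed of bottle_black below 0.03 m/s and angular speed of bottle_black below 0.3 rad/s and angle between bottle_black's own z axis and vertical below 0.12 rad), for 0.2 s.
2. the blue-capped bottle stands released in the blue dish (horizontal distance between bottle_blue and dish_blue below 0.014 m and z of bottle_blue in the frame of dish_blue between 0.001 and 0.008 m and contact force between the fingers and bottle_blue below 0.1 N and linear speed of bottle_blue below 0.03 m/s and angular speed of bottle_blue below 0.3 rad/s and angle between bottle_blue's own z axis and vertical below 0.12 rad), for 0.2 s.
3. the yellow-capped bottle stands released in the yellow dish (horizontal distance between bottle_yellow and dish_yellow below 0.014 m and z of bottle_yellow in the frame of dish_yellow between 0.001 and 0.008 m and contact force between the fingers and bottle_yellow below 0.1 N and linear speed of bottle_yellow below 0.03 m/s and angular speed of bottle_yellow below 0.3 rad/s and angle between bottle_yellow's own z axis and vertical below 0.12 rad), for 0.2 s.
4. the red-capped bottle stands released in the red dish (horizontal distance between bottle_red and dish_red below 0.014 m and z of bottle_red in the frame of dish_red between 0.001 and 0.008 m and contact force between the fingers and bottle_red below 0.1 N and linear speed of bottle_red below 0.03 m/s and angular speed of bottle_red below 0.3 rad/s and angle between bottle_red's own z axis and vertical below 0.12 rad), for 0.2 s.
At the end, for the whole second after the job is handed in: Black bottle in the tray (within 32 mm of centre along each side), blue, yellow, red in their own dishes (14 mm), undersides 1 to 8 mm above the target's origin, tilt under 0.12 rad, released, at rest; green bottle and jar upright within 20 mm of their start (all of step 1 and all of step 2 and all of step 3 and all of step 4 and distance of each of bottle_green, jar from where it was at the start of the episode below 0.02 m and angle between each of bottle_green, jar's own z axis and vertical below 0.12 rad); the robot touches nothing.
It fails at once if a bystander (green-capped bottle, jar) is shifted by more than 20 mm or tipped (distance of any of bottle_green, jar from where it was at the start of the episode above 0.02 m or angle between any of bottle_green, jar's own z axis and vertical above 0.3 rad).
It fails at once if a bottle is dropped (falls freely at more than 0.6 m/s) ((contact force between the fingers and bottle_black below 0.01 N and linear speed of bottle_black above 0.6 m/s) or (contact force between the fingers and bottle_blue below 0.01 N and linear speed of bottle_blue above 0.6 m/s) or (contact force between the fingers and bottle_yellow below 0.01 N and linear speed of bottle_yellow above 0.6 m/s) or (contact force between the fingers and bottle_red below 0.01 N and linear speed of bottle_red above 0.6 m/s)).
It fails at once if a bottle is tipped over (angle between any of bottle_black, bottle_blue, bottle_yellow, bottle_red's own z axis and vertical above 0.8 rad).
It also fails if it takes over 112 s, if anything falls off the work surface, if the arm or the gripper's body presses on something with over 40 N, if the wrist force passes 120 N, or if a joint passes its speed limit or range.

### The arm

A 6-joint arm with a two-finger parallel gripper is mounted at the origin on the work surface. World frame = base frame: x ahead of the robot, y to its left, z up, the work surface at z = 0. Lengths are in mm, angles in rad, forces in N, time in s.
With the tool pointing down it reaches from about 300 to 775 mm from the base axis. Payload 14.6 kg.
Tool frame: the origin (TCP) lies between the finger pads; the fingertips stand 25 mm ahead of it and the grasp point (between the pads) lies 6 mm ahead of it; z points along the fingers, y is the line along which they close (so a half turn about z gives the same grasp; the last joint's range is limited). The gripper opens to 94 mm and grips with 3 to 60 N. Pads are 16 mm wide; open, the fingers measure 119 mm over their backs; the gripper's body (75 mm by 177 mm) begins 78 mm behind the grasp point.
Start: joints at [-1.294, 0.3, 1.521, -0, 1.321, -0.067], TCP at [185.38, -517.807, 230.446] pointing down, gripper open.
Joint ranges: [-3.03, 3.03], [-0.79, 2.21], [0.23, 2.52], [-1.04, 4.18], [0, 3.07], [-2.55, 2.55]. Speed limits (rad/s): [2.22, 2.22, 2.57, 3.14, 3.14, 3.14].

### API

Orientations are given as [roll, pitch, yaw] about the fixed x, y, z axes, in that order (R = Rz(yaw) Ry(pitch) Rx(roll)).
In Python, from cell import manip gives the robot as it stands. The module is installed in compiled form; this text tells all that it offers.
- The arm moves only by the tool step_arm, never from a script. Its argument "series" is one flat list of numbers, 5 for each row, row after row: the shift along the world's x, y, z in mm, then the turn about the world's z in rad, then the closure, from 0 (fully open) to 1 (shut). In form: [dx, dy, dz, spin, jaw, dx, dy, dz, spin, jaw, ...]. A call has 1 to 20 rows; each row shifts and turns the commanded pose from where the row before left it; what a row does not reach is not made up. A row lasts 1/8 s, in which the tool goes at most 62.5 mm and 10.7 degrees, less where a joint would pass 70% of its speed; a pose out of reach is approached as far as the arm can. A call is refused whole if a number of a shift passes 62.5 or a number of a turn 0.188, either way. A call with a gripper value outside its range is refused whole. The fingers move at their own pace and stop on an object; "squeeze" is the grip in N (left out, the last holds). Time passes only in rows, so rows that do not move let the fingers close. It gives the time, the measured TCP pose, the force, the opening and the grip force at its end, in the units of the state.
- manip.read_state(): the state, without advancing time (a new reading comes with each control period).
- manip.camera(name): name is "scene" or "side" or "wrist"; returns (picture, depth): 420x560x3 uint8, blue, green, red; 420x560 float32, mm along the optical axis (not along the pixel's ray), 0 where there is no reading.
- manip.camera_info(name): a dict with "fovy" (degrees; the focal length in pixels is half the picture's height over the tangent of half this angle, whatever the lens; pixels are square), "cx", "cy" (the principal point, pixels), "k1" (the pictures are not rectified: a ray, as slopes to the right and down, at radius r is drawn at 1 + k1 r^2 times it, then the intrinsics apply), "eye" and "orientation" of the camera in the world. Camera axes: x right, y down, z forward; pixel columns grow to the right and rows downward; lengths in mm; the calibration is good to about 2 mm. A picture is of the moment at which its call begins: read the wrist's pose just before it. camera_info takes no time and is no camera call; for the wrist camera it gives the pose at the moment of the call.
- manip.sign_off(): hands the job in; it is judged then, once.
The state is a dict: "clock": time; "joints": joint angles; "qd": joint speeds; "effort": joint torques, N m; "eef_pos": TCP position; "eef_rot": TCP orientation; "wrist_force": force on the tool from outside, world axes, zero at the start; "moment": the same for the moment, N m; "finger_gap": finger opening in mm; "finger_force": force on a finger pad.
Only numpy, scipy, OpenCV 4.12 (cv2) and the standard library are available. Lean on these libraries where they do the work, as an engineer would, in place of code of your own. Each camera call takes 0.05 s, during which the arm holds its last target. There are 200 camera calls.

## Working session

There is one attempt and no reset: what is moved stays moved. The work goes in short steps, Python scripts to look and compute and a tool call to move; the robot and the scene stay as the last step left them, time stands still between calls to the robot, and variables do not carry over. Pictures are saved under pics/ and viewed, at most 14 in all, crops included, and the job is handed in when it is done.

Besides the shell and the picture viewer there is one more tool, called after ">>>" as name(argument=value, ...) on one line, values as JSON. step_arm: Moves the arm, as the interface text tells. Its arguments: {"type":"object","properties":{"series":{"type":"array"},"squeeze":{"type":"number"}},"required":["series"]}

```bash
mkdir -p pics; cat > h.py <<'E'
import numpy as np, cv2
from scipy.spatial.transform import Rotation as R
from cell import manip
def snap(n,f):
    i=manip.camera_info(n); p,d=manip.camera(n); cv2.imwrite('pics/'+f+'.png',p); np.savez('pics/'+f,d=d,p=p); return i,p,d
def rot(o):
    o=np.array(o,float); return o if o.shape==(3,3) else R.from_euler('xyz',o).as_matrix()
def ray(i,u,v):
    f=210/np.tan(np.radians(i['fovy'])/2)
    K=np.array([[f,0,i['cx']],[0,f,i['cy']],[0,0,1]])
    q=cv2.undistortPoints(np.array([[[u,v]]],float),K,np.array([i['k1'],0,0,0,0.]))[0,0]
    return rot(i['orientation'])@np.array([q[0],q[1],1])
def atz(i,u,v,z):
    e=np.array(i['eye']); r=ray(i,u,v); return (e+r*(z-e[2])/r[2]).round(1)
def atd(i,u,v,d): return (np.array(i['eye'])+ray(i,u,v)*d).round(1)
E
python3 - <<'E'
from h import *
for n in ("scene","side"):
    i,p,d=snap(n,n+"0"); print(n,i)
print(manip.read_state())
E
```

```text
scene {'fovy': 53.908622551315574, 'cx': 279.8925338340451, 'cy': 203.49429636026636, 'k1': -0.0013442897477601529, 'eye': array([992.5527929 , 233.4774916 , 764.70087424]), 'orientation': array([-2.54001148,  0.00553672,  2.01932252])}
side {'fovy': 55.35337633229806, 'cx': 279.03078322018695, 'cy': 209.36648202746355, 'k1': -0.12097039323454176, 'eye': array([ 333.57406843, -513.13508119,  616.95962856]), 'orientation': array([-2.35575942,  0.01056271, -0.40657399])}
{'clock': 0.1, 'joints': array([-1.29361095e+00,  3.00376454e-01,  1.52150007e+00,  4.84397224e-06,
        1.32073996e+00, -6.66000793e-02]), 'qd': array([ 0.00021865, -0.00055852, -0.0009124 , -0.00078426, -0.00018635,
       -0.00020541]), 'effort': array([ 1.56680089e-03, -5.32643831e+01, -3.53285658e+01,  7.09847454e-02,
        2.34783796e-02, -7.84910458e-05]), 'eef_pos': array([ 185.31933523, -517.61257166,  229.97251552]), 'eef_rot': array([-3.14057141e+00, -7.28181011e-05,  3.43784214e-01]), 'wrist_force': array([-0.3203032 ,  0.53234007, -0.38285894]), 'moment': array([ 0.0270431 , -0.02476377, -0.00069207]), 'finger_force': 0.0, 'finger_gap': 93.74582738973812}
```

View pics/scene0.png

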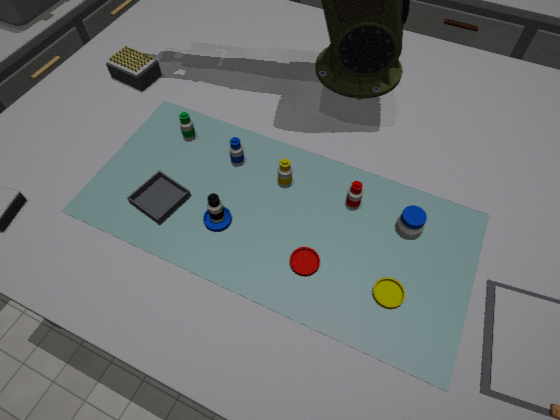

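View pics/side0.png

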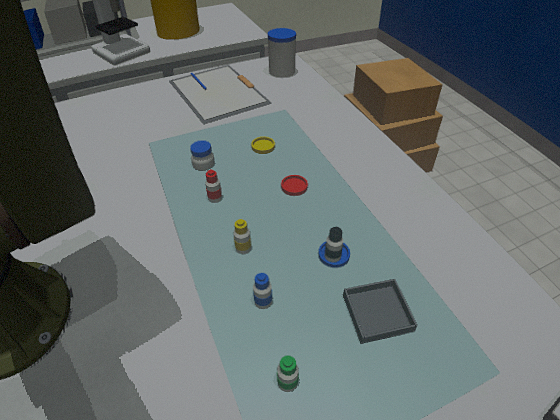

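The scene view shows green (186,120), blue (236,150), yellow (285,172), red (355,195), black in the blue dish (217,212), red dish (305,261), yellow dish (389,292), tray (160,197) and jar (412,220). The side view shows the same layout. I'll enlarge both for more precise pixel readings.

```bash
python3 - <<'E'
from h import *
p=cv2.imread('pics/scene0.png')[100:320,120:440]; cv2.imwrite('pics/scene0c.png',cv2.resize(p,None,fx=2.5,fy=2.5,interpolation=cv2.INTER_CUBIC))
p=cv2.imread('pics/side0.png')[125:405,150:430]; cv2.imwrite('pics/side0c.png',cv2.resize(p,None,fx=2.14286,fy=2.14286,interpolation=cv2.INTER_CUBIC))
E
```

```text
(no output)
```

View pics/scene0c.png

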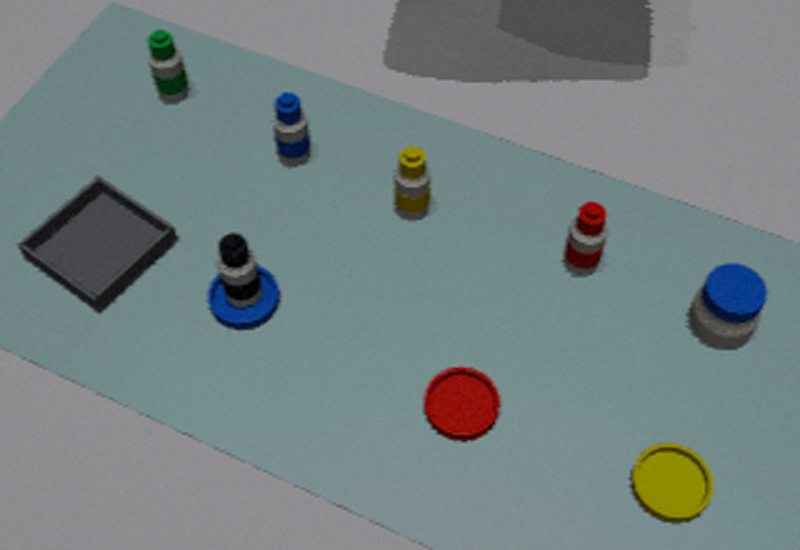

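View pics/side0c.png

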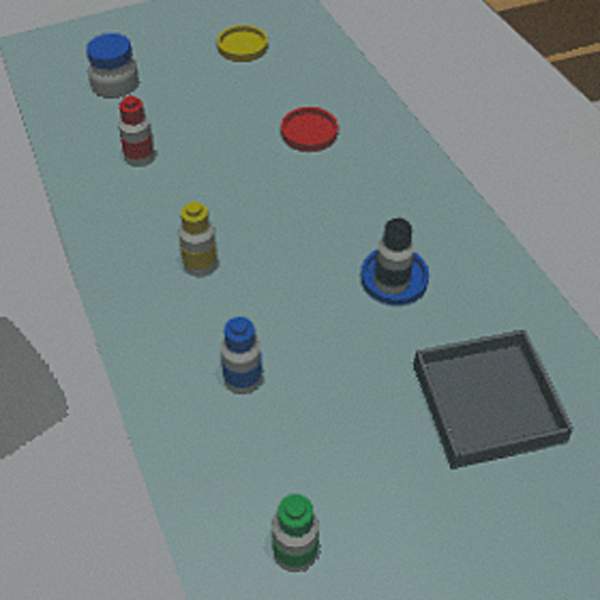

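Pixel readings in the enlarged crops, scene then side:

| Item | Scene crop | Side crop |
|---|---|---|
| Green tip | (159,35) | (296,503) |
| Blue tip | (287,98) | (239,323) |
| Yellow tip | (412,153) | (195,208) |
| Red tip | (592,208) | (131,102) |
| Black tip | (233,239) | (397,223) |
| Blue dish rim centre | (244,294) | (395,274) |
| Red dish rim centre | (462,402) | (310,127) |
| Yellow dish rim centre | (672,481) | (243,42) |

The four tray corners are read in both views as well.

```bash
python3 - <<'E'
from h import *
a=manip.camera_info('scene'); b=manip.camera_info('side')
S=lambda u,v,z:atz(a,u/2.5+120-.3,v/2.5+100-.3,z)[:2]
T=lambda u,v,z:atz(b,u/2.14286+150-.3,v/2.14286+125-.3,z)[:2]
for n,s,t,z in [('green',(159,35),(296,503),78),('blue',(287,98),(239,323),78),('yellow',(412,153),(195,208),78),('red',(592,208),(131,102),78),('black',(233,239),(397,223),82),('dblue',(244,294),(395,274),12),('dred',(462,402),(310,127),12),('dyel',(672,481),(243,42),12),('jar',(735,291),(110,46),55),
('tA',(98,180),(415,354),22),('tB',(20,245),(453,460),22),('tC',(99,298),(570,432),22),('tD',(176,235),(523,332),22)]:
    x,y=S(*s,z),T(*t,z); print(n,x,y,(x+y)/2)
E
```

```text
green [ 435.  -293.7] [ 435.2 -294. ] [ 435.1  -293.85]
blue [ 453.9 -143.9] [ 454.3 -144.4] [ 454.1  -144.15]
yellow [464.1 -14. ] [463.9 -16.5] [464.   -15.25]
red [453.7 147.3] [453.6 145. ] [453.65 146.15]
black [ 612.3 -105. ] [ 612.8 -105.5] [ 612.55 -105.25]
dblue [ 619.7 -100.9] [ 617.6 -106. ] [ 618.65 -103.45]
dred [633.2 111. ] [631.6 106.7] [632.4  108.85]
dyel [625.2 284. ] [623.2 279. ] [624.2 281.5]
jar [466.  278.3] [464.7 277.5] [465.35 277.9 ]
tA [ 574.9 -282. ] [ 587.5 -193.6] [ 581.2 -237.8]
tB [ 665.5 -301.5] [ 567.  -288.3] [ 616.25 -294.9 ]
tC [ 681.4 -206.1] [ 661.7 -306.5] [ 671.55 -256.3 ]
tD [ 596.9 -182.8] [ 681.6 -212.2] [ 639.25 -197.5 ]
```

>>> step_arm(series=[26.7, 25.8, -5, -0.0215, 0, 26.7, 25.8, -5, -0.0215, 0, 26.7, 25.8, -5, -0.0215, 0, 26.7, 25.8, -5, -0.0215, 0, 26.7, 25.8, -5, -0.0215, 0, 26.7, 25.8, -5, -0.0215, 0, 26.7, 25.8, -5, -0.0215, 0, 26.7, 25.8, -5, -0.0215, 0, 26.7, 25.8, -5, -0.0215, 0, 26.7, 25.8, -5, -0.0215, 0, 26.7, 25.8, -5, -0.0215, 0, 26.7, 25.8, -5, -0.0215, 0, 26.7, 25.8, -5, -0.0215, 0, 26.7, 25.8, -5, -0.0215, 0, 26.7, 25.8, -5, -0.0215, 0, 26.7, 25.8, -5, -0.0215, 0, 0, 0, 0, 0, 0, 0, 0, 0, 0, 0], squeeze=12)

```text
clock: 2.35
eef_pos: [612.1, -105.3, 150.1]
eef_rot: [-3.142, 0.001, 0.0]
wrist_force: [-0.2, 0.4, -0.3]
finger_gap: 93.9
finger_force: 0.0
```

```bash
python3 - <<'E'
from h import *
i,p,d=snap('wrist','w1'); s=manip.read_state(); print(i,s['eef_pos'],s['eef_rot'])
E
```

```text
{'fovy': 61.12350139184285, 'cx': 280.8456112886135, 'cy': 213.4436876115257, 'k1': -0.049261906759510546, 'eye': array([ 680.0170577 , -104.77066469,  304.69572298]), 'orientation': array([ 2.89849261e+00,  8.76941979e-05, -1.56924119e+00])} [ 612.09077351 -105.62371281  150.42372556] [ 3.14158069e+00  3.53546735e-04 -5.91375840e-04]
```

View pics/w1.png

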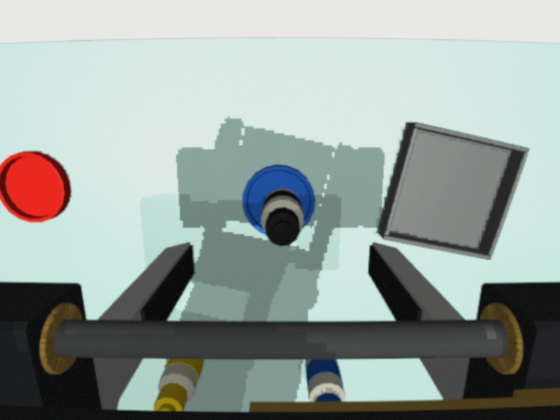

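The wrist view shows the black bottle's tip near (283,236), the blue dish rim centred at (279,201), and tray corners at (413,123), (527,150), (491,259) and (379,235). The red dish is at (33,186).

```bash
python3 - <<'E'
from h import *
i=manip.camera_info('wrist')
print(atz(i,283,234,82),atz(i,279,201,12),atz(i,34,186,12))
c=[atz(i,*q,22) for q in [(413,123),(527,150),(491,257),(379,235)]];print(c,np.mean(c,0))
d=np.load('pics/w1.npz')['d']; p=np.load('pics/w1.npz')['p']
for v in range(205,250,4): print(v,p[v,283],atd(i,283,v,d[v,283]))
E
```

```text
[ 610.8 -106.6   82. ] [ 618.1 -103.6   12. ] [631.3 105.7  12. ]
[array([ 682.5, -208. ,   22. ]), array([ 662.7, -303.4,   22. ]), array([ 571.3, -286.4,   22. ]), array([ 591.4, -187.2,   22. ])] [ 626.975 -246.25    22.   ]
205 [138 151 151] [ 624.7 -106.7   56.9]
209 [12 12 11] [ 624.  -106.7   66.4]
213 [28 27 27] [ 623.5 -106.6   76.1]
217 [24 23 24] [ 620.8 -106.6   76. ]
221 [18 17 18] [ 619.2 -106.6   80.6]
225 [23 22 22] [ 679.9 -105.1  305. ]
229 [21 21 21] [ 614.3 -106.6   82.2]
233 [22 22 20] [ 611.6 -106.6   82.4]
237 [21 24 23] [ 608.8 -106.6   82.2]
241 [20 20 19] [ 606.3 -106.6   83.1]
245 [67 71 59] [ 600.8 -106.7   75. ]
249 [125 131 110] [ 5.714e+02 -1.072e+02  5.000e-01]
```

>>> step_arm(series=[0, -0.5, -17, 0, 0, 0, 0, -17, 0, 0, 0, 0, -17, 0, 0, 0, 0, -17, 0, 0, 0, 0, -17, 0, 0, 0, 0, -17, 0, 0, 0, 0, 0, 0, 0, 0, 0, 0, 0, 1, 0, 0, 0, 0, 1, 0, 0, 0, 0, 1, 0, 0, 0, 0, 1, 0, 0, 0, 0, 1, 0, 0, 0, 0, 1, 0, 0, 0, 0, 1], squeeze=12)

```text
clock: 4.15
eef_pos: [612.6, -105.5, 48.5]
eef_rot: [-3.142, -0.0, -0.0]
wrist_force: [-0.1, -0.2, -0.6]
finger_gap: 31.9
finger_force: 12.0
```

>>> step_arm(series=[0, 0, 5, 0, 1, 0, 0, 15, 0, 1, 0, 0, 15, 0, 1, 0, 0, 15, 0, 1, 1.8, -17.6, 0, -0.024, 1, 1.8, -17.6, 0, -0.024, 1, 1.8, -17.6, 0, -0.024, 1, 1.8, -17.6, 0, -0.024, 1, 1.8, -17.6, 0, -0.024, 1, 1.8, -17.6, 0, -0.024, 1, 1.8, -17.6, 0, -0.024, 1, 1.8, -17.6, 0, -0.024, 1, 0, 0, 0, 0, 1, 0, 0, -12, 0, 1, 0, 0, -12, 0, 1, 0, 0, -12, 0, 1, 0, 0, -7, 0, 1, 0, 0, -4, 0, 1, 0, 0, 0, 0, 1])

```text
clock: 6.52
eef_pos: [627.0, -246.3, 51.3]
eef_rot: [-3.142, 0.0, -0.192]
wrist_force: [-0.2, 0.4, -0.1]
finger_gap: 31.9
finger_force: 12.0
```

>>> step_arm(series=[0, 0, -1, 0, 1, 0, 0, -1, 0, 1, 0, 0, -0.5, 0, 1, 0, 0, -0.3, 0, 1, 0, 0, 0, 0, 1])

```text
clock: 7.15
eef_pos: [627.0, -246.3, 48.6]
eef_rot: [-3.142, 0.0, -0.192]
wrist_force: [1.0, -0.2, -0.8]
finger_gap: 31.6
finger_force: 12.0
```

>>> step_arm(series=[0, 0, 0, 0, 0.6, 0, 0, 0, 0, 0.45, 0, 0, 0, 0, 0.45, 0, 0, 0, 0, 0.45, 0, 0, 0, 0, 0.45, 0, 0, 0, 0, 0.45, 0, 0, 10, 0, 0.45, 0, 0, 20, 0, 0.45, 0, 0, 25, 0, 0.45, 0, 0, 25, 0, 0.45, 0, 0, 22, 0, 0.2, 0, 0, 0, 0, 0])

```text
clock: 8.65
eef_pos: [627.8, -246.7, 153.8]
eef_rot: [3.14, -0.005, -0.192]
wrist_force: [0.1, 0.4, 0.1]
finger_gap: 68.3
finger_force: 0.0
```

```bash
python3 - <<'E'
from h import *
snap('side','s2')
p=cv2.imread('pics/s2.png')[125:405,150:430]; cv2.imwrite('pics/s2c.png',cv2.resize(p,None,fx=2.14286,fy=2.14286,interpolation=cv2.INTER_CUBIC))
E
```

```text
(no output)
```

View pics/s2c.png

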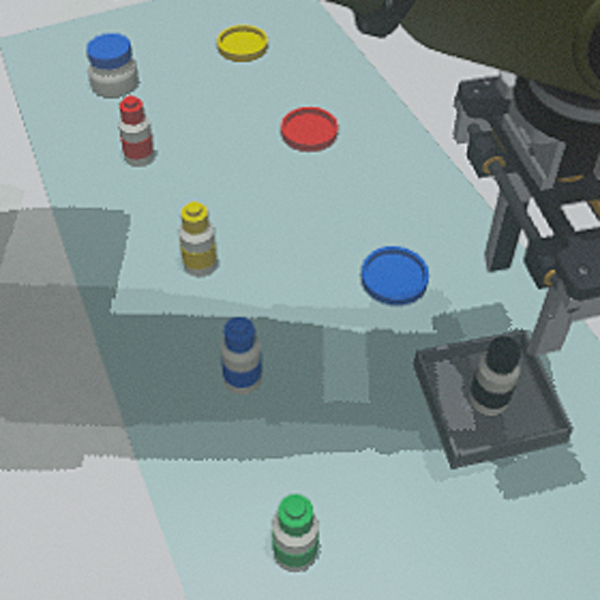

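The black bottle stands upright in the tray at crop pixel (492,400), and the blue dish is now empty. Next is the blue bottle.

>>> step_arm(series=[-17.3, 10.2, 0, 0.0192, 0, -17.3, 10.2, 0, 0.0192, 0, -17.3, 10.2, 0, 0.0192, 0, -17.3, 10.2, 0, 0.0192, 0, -17.3, 10.2, 0, 0.0192, 0, -17.3, 10.2, 0, 0.0192, 0, -17.3, 10.2, 0, 0.0192, 0, -17.3, 10.2, 0, 0.0192, 0, -17.3, 10.2, 0, 0.0192, 0, -17.3, 10.4, 0, 0.0192, 0, 0, 0, 0, 0, 0, 0, 0, 0, 0, 0])

```text
clock: 10.2
eef_pos: [454.4, -144.3, 150.5]
eef_rot: [-3.142, 0.0, -0.001]
wrist_force: [0.3, 0.1, -0.1]
finger_gap: 93.7
finger_force: 0.0
```

```bash
python3 - <<'E'
from h import *
i,p,d=snap('wrist','w3'); s=manip.read_state(); print(s['eef_pos'],s['eef_rot'])
m=d>0
pts=[(u,v) for v in range(150,320,2) for u in range(200,360,2) if 225>d[v,u]>0]
P=np.array([atd(i,u,v,d[v,u]) for u,v in pts])
P=P[(abs(P[:,0]-454)<30)&(abs(P[:,1]+144)<30)&(P[:,2]>73)&(P[:,2]<85)]
print(len(P),P.min(0),P.max(0)); Q=P[P[:,2]>76.5];print(len(Q),Q.min(0),Q.max(0))
E
```

```text
[ 454.42006198 -144.38194055  150.48154534] [-3.14156422e+00  4.95263308e-05 -6.07419232e-04]Traceback (most recent call last):
  File "<stdin>", line 6, in <module>
IndexError: too many indices for array: array is 1-dimensional, but 2 were indexed
```

>>> step_arm(series=[0, 0, -18, 0, 0, 0, 0, -18, 0, 0, 0, 0, -18, 0, 0, 0, 0, -18, 0, 0, 0, 0, -18, 0, 0, 0, 0, -16, 0, 0, 0, 0, 0, 0, 0, 0, 0, 0, 0, 1, 0, 0, 0, 0, 1, 0, 0, 0, 0, 1, 0, 0, 0, 0, 1, 0, 0, 0, 0, 1, 0, 0, 0, 0, 1, 0, 0, 0, 0, 1])

```text
clock: 12.0
eef_pos: [454.0, -144.1, 44.7]
eef_rot: [3.142, -0.0, -0.0]
wrist_force: [-0.2, -0.4, -0.2]
finger_gap: 31.6
finger_force: 12.0
```

>>> step_arm(series=[0, 0, 6, 0, 1, 0, 0, 16, 0, 1, 0, 0, 16, 0, 1, 0, 0, 16, 0, 1, 18.2, 4.5, 0, 0, 1, 18.2, 4.5, 0, 0, 1, 18.2, 4.5, 0, 0, 1, 18.2, 4.5, 0, 0, 1, 18.2, 4.5, 0, 0, 1, 18.2, 4.5, 0, 0, 1, 18.2, 4.5, 0, 0, 1, 18.2, 4.5, 0, 0, 1, 18.4, 4.6, 0, 0, 1, 0, 0, 0, 0, 1, 0, 0, -14, 0, 1, 0, 0, -14, 0, 1, 0, 0, -12, 0, 1, 0, 0, -7, 0, 1, 0, 0, 0, 0, 1])

```text
clock: 14.38
eef_pos: [617.7, -103.5, 51.0]
eef_rot: [-3.141, 0.001, -0.0]
wrist_force: [-0.6, -0.2, -0.4]
finger_gap: 31.8
finger_force: 12.0
```

>>> step_arm(series=[0, 0, -1, 0, 1, 0, 0, -0.6, 0, 1, 0, 0, -0.5, 0, 1, 0, 0, 0, 0, 1, 0, 0, 0, 0, 0.6, 0, 0, 0, 0, 0.45, 0, 0, 0, 0, 0.45, 0, 0, 0, 0, 0.45, 0, 0, 0, 0, 0.4, 0, 0, 0, 0, 0.4, 0, 0, 10, 0, 0.4, 0, 0, 20, 0, 0.4, 0, 0, 25, 0, 0.4, 0, 0, 25, 0, 0.4, 0, 0, 22, 0, 0.2, 0, 0, 0, 0, 0, 0, 0, 0, 0, 0])

```text
clock: 16.5
eef_pos: [617.7, -103.5, 151.2]
eef_rot: [-3.141, 0.0, -0.0]
wrist_force: [-1.8, 0.4, -0.5]
finger_gap: 82.6
finger_force: 0.0
```

```bash
python3 - <<'E'
from h import *
snap('wrist','w4')
E
```

```text
(no output)
```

View pics/w4.png

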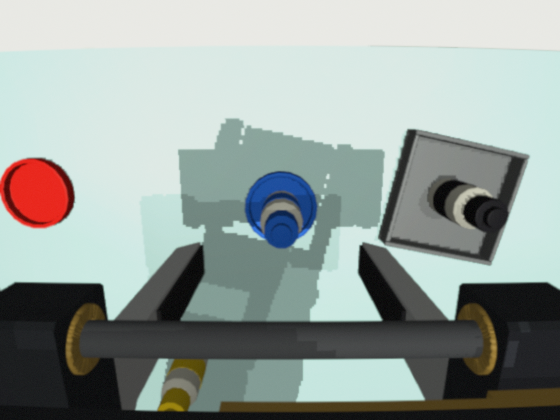

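The blue bottle stands in the blue dish, with its tip at (282,235) and the dish at (281,207). The black bottle stands in the tray. Next is yellow.

>>> step_arm(series=[-15.4, 8.8, 0, 0, 0, -15.4, 8.8, 0, 0, 0, -15.4, 8.8, 0, 0, 0, -15.4, 8.8, 0, 0, 0, -15.4, 8.8, 0, 0, 0, -15.4, 8.8, 0, 0, 0, -15.4, 8.8, 0, 0, 0, -15.4, 8.8, 0, 0, 0, -15.4, 8.8, 0, 0, 0, -15.4, 8.8, 0, 0, 0, 0, 0, 0, 0, 0, 0, 0, 0, 0, 0])

```text
clock: 18.05
eef_pos: [464.4, -15.7, 151.4]
eef_rot: [3.142, 0.0, -0.0]
wrist_force: [0.5, -0.6, -0.8]
finger_gap: 93.5
finger_force: 0.0
```

>>> step_arm(series=[0, 0, -18, 0, 0, 0, 0, -18, 0, 0, 0, 0, -18, 0, 0, 0, 0, -18, 0, 0, 0, 0, -18, 0, 0, 0, 0, -16.5, 0, 0, 0, 0, 0, 0, 0, 0, 0, 0, 0, 1, 0, 0, 0, 0, 1, 0, 0, 0, 0, 1, 0, 0, 0, 0, 1, 0, 0, 0, 0, 1, 0, 0, 0, 0, 1, 0, 0, 0, 0, 1])

```text
clock: 19.8
eef_pos: [464.0, -15.5, 45.0]
eef_rot: [-3.142, -0.0, -0.0]
wrist_force: [-0.2, 0.3, -0.0]
finger_gap: 31.5
finger_force: 12.0
```

>>> step_arm(series=[0, 0, 6, 0, 1, 0, 0, 16, 0, 1, 0, 0, 16, 0, 1, 0, 0, 16, 0, 1, 13.3, 24.6, 0, 0, 1, 13.3, 24.6, 0, 0, 1, 13.3, 24.6, 0, 0, 1, 13.3, 24.6, 0, 0, 1, 13.3, 24.6, 0, 0, 1, 13.3, 24.6, 0, 0, 1, 13.3, 24.6, 0, 0, 1, 13.3, 24.6, 0, 0, 1, 13.3, 24.6, 0, 0, 1, 13.3, 24.6, 0, 0, 1, 13.3, 24.6, 0, 0, 1, 13.3, 24.6, 0, 0, 1, 0, 0, 0, 0, 1, 0, 0, 0, 0, 1])

```text
clock: 22.05
eef_pos: [623.3, 279.2, 99.4]
eef_rot: [3.141, 0.0, -0.0]
wrist_force: [0.4, 0.0, -0.5]
finger_gap: 31.4
finger_force: 12.0
```

```bash
python3 - <<'E'
from h import *
i,p,d=snap('wrist','w5')
h=cv2.cvtColor(p,cv2.COLOR_BGR2HSV); m=cv2.inRange(h,(22,150,80),(35,255,255)); ys,xs=np.where(m); print(xs.min(),xs.max(),ys.min(),ys.max())
for u,v in [(281,180),(281,190),(281,200),(281,190)]: print(atz(i,u,v,12))
E
```

```text
98 469 183 409
[654.9 279.5  12. ]
[647.9 279.5  12. ]
[640.9 279.5  12. ]
[647.9 279.5  12. ]
```

View pics/w5.png

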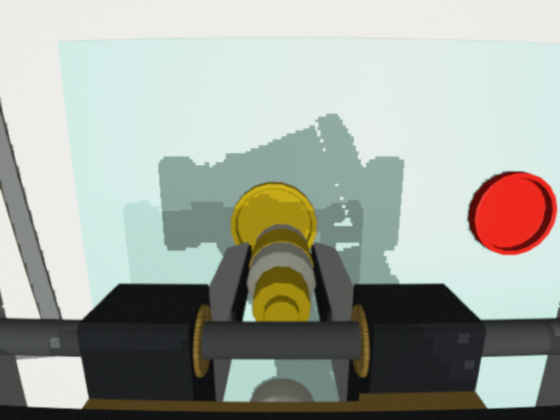

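The bottle is held above the yellow dish. The dish spans u 231–317 with its top at v 183, and the red dish is centred at (512,213).

```bash
python3 - <<'E'
from h import *
i=manip.camera_info('wrist')
for q in [(231,223),(317,223),(274,183),(512,213),(469,213),(556,213),(512,172),(512,254)]: print(q,atz(i,*q,12))
for q in [(282,305)]: print(q,atz(i,*q,132))
E
```

```text
(231, 223) [624.3 314.6  12. ]
(317, 223) [624.3 253.9  12. ]
(274, 183) [652.8 284.1  12. ]
(512, 213) [631.7 113.8  12. ]
(469, 213) [631.7 145.6  12. ]
(556, 213) [631.8  80.3  12. ]
(512, 172) [661.2 118.4  12. ]
(512, 254) [600.6 108.7  12. ]
(282, 305) [625.2 279.  132. ]
```

>>> step_arm(series=[0, 4, 0, 0, 1, 0, 0, -14, 0, 1, 0, 0, -14, 0, 1, 0, 0, -12, 0, 1, 0, 0, -7, 0, 1, 0, 0, 0, 0, 1, 0, 0, -1, 0, 1, 0, 0, 0, 0, 1])

```text
clock: 23.1
eef_pos: [623.7, 283.8, 51.4]
eef_rot: [-3.141, -0.001, -0.0]
wrist_force: [-0.4, -0.9, -0.6]
finger_gap: 31.6
finger_force: 12.0
```

>>> step_arm(series=[0, 0, -1, 0, 1, 0, 0, -0.7, 0, 1, 0, 0, -0.5, 0, 1, 0, 0, 0, 0, 1])

```text
clock: 23.6
eef_pos: [623.6, 283.7, 49.1]
eef_rot: [-3.142, -0.0, -0.0]
wrist_force: [-0.8, 0.1, 2.8]
finger_gap: 31.0
finger_force: 12.0
```

>>> step_arm(series=[0, 0, 0, 0, 0.6, 0, 0, 0, 0, 0.45, 0, 0, 0, 0, 0.45, 0, 0, 0, 0, 0.45, 0, 0, 0, 0, 0.4, 0, 0, 0, 0, 0.4, 0, 0, 10, 0, 0.4, 0, 0, 20, 0, 0.4, 0, 0, 25, 0, 0.4, 0, 0, 25, 0, 0.4, 0, 0, 22, 0, 0.2, 0, 0, 0, 0, 0, 0, 0, 0, 0, 0])

```text
clock: 25.22
eef_pos: [623.3, 283.6, 150.5]
eef_rot: [3.141, 0.0, -0.0]
wrist_force: [-0.6, -0.1, -0.1]
finger_gap: 82.9
finger_force: 0.0
```

```bash
python3 - <<'E'
from h import *
snap('wrist','w6')
E
```

```text
(no output)
```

View pics/w6.png

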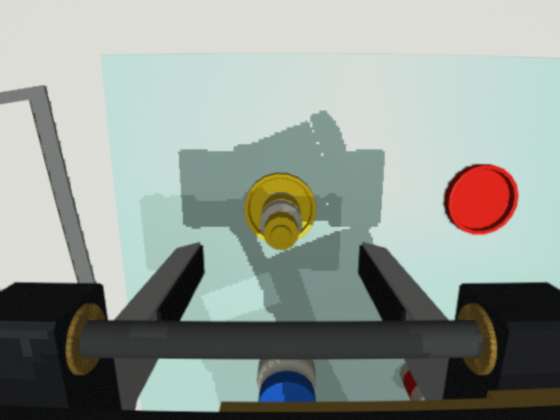

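The yellow bottle stands centred in its dish, at (281,207). Next is red.

>>> step_arm(series=[-15.4, -12.5, 0, 0, 0, -15.4, -12.5, 0, 0, 0, -15.4, -12.5, 0, 0, 0, -15.4, -12.5, 0, 0, 0, -15.4, -12.5, 0, 0, 0, -15.4, -12.5, 0, 0, 0, -15.4, -12.5, 0, 0, 0, -15.4, -12.5, 0, 0, 0, -15.4, -12.5, 0, 0, 0, -15.4, -12.5, 0, 0, 0, -15.4, -12.5, 0, 0, 0, 0, 0, 0, 0, 0, 0, 0, 0, 0, 0])

```text
clock: 26.9
eef_pos: [454.6, 146.5, 150.7]
eef_rot: [-3.142, -0.0, -0.0]
wrist_force: [-0.1, -0.1, -0.8]
finger_gap: 94.2
finger_force: 0.0
```

>>> step_arm(series=[0, 0, -18, 0, 0, 0, 0, -18, 0, 0, 0, 0, -18, 0, 0, 0, 0, -18, 0, 0, 0, 0, -18, 0, 0, 0, 0, -16, 0, 0, 0, 0, 0, 0, 0, 0, 0, 0, 0, 1, 0, 0, 0, 0, 1, 0, 0, 0, 0, 1, 0, 0, 0, 0, 1, 0, 0, 0, 0, 1, 0, 0, 0, 0, 1, 0, 0, 0, 0, 1])

```text
clock: 28.65
eef_pos: [454.2, 146.2, 44.9]
eef_rot: [-3.142, -0.0, -0.0]
wrist_force: [-0.2, -0.1, 0.4]
finger_gap: 31.5
finger_force: 12.0
```

>>> step_arm(series=[0, 0, 6, 0, 1, 0, 0, 16, 0, 1, 0, 0, 16, 0, 1, 0, 0, 16, 0, 1, 17.8, -3.7, 0, 0, 1, 17.8, -3.7, 0, 0, 1, 17.8, -3.7, 0, 0, 1, 17.8, -3.7, 0, 0, 1, 17.8, -3.7, 0, 0, 1, 17.8, -3.7, 0, 0, 1, 17.8, -3.7, 0, 0, 1, 17.8, -3.7, 0, 0, 1, 17.8, -3.7, 0, 0, 1, 17.8, -3.7, 0, 0, 1, 0, 0, 0, 0, 1, 0, 0, 0, 0, 1])

```text
clock: 30.65
eef_pos: [631.6, 109.3, 99.2]
eef_rot: [3.142, 0.0, -0.0]
wrist_force: [0.2, 0.0, -0.4]
finger_gap: 31.6
finger_force: 12.0
```

```bash
python3 - <<'E'
from h import *
i,p,d=snap('wrist','w7')
h=cv2.cvtColor(p,cv2.COLOR_BGR2HSV); m=cv2.inRange(h,(0,150,60),(8,255,255))|cv2.inRange(h,(172,150,60),(180,255,255))
m[235:]=0
ys,xs=np.where(m); print(xs.min(),xs.max(),ys.min(),ys.max())
print(atz(i,xs.min(),222,12),atz(i,xs.max(),222,12),atz(i,(xs.min()+xs.max())/2,ys.min(),12))
E
```

```text
238 322 183 234
[633.3 140.   12. ] [633.4  80.8  12. ] [661.1 110.4  12. ]
```

Dish centre comes out at about (631,110), which matches the tool position, so I'll lower and release.

>>> step_arm(series=[0, 1, 0, 0, 1, 0, 0, -14, 0, 1, 0, 0, -14, 0, 1, 0, 0, -12, 0, 1, 0, 0, -7, 0, 1, 0, 0, 0, 0, 1, 0, 0, -1, 0, 1, 0, 0, -1, 0, 1, 0, 0, -0.7, 0, 1, 0, 0, -0.5, 0, 1, 0, 0, 0, 0, 1])

```text
clock: 32.08
eef_pos: [632.3, 110.2, 48.9]
eef_rot: [-3.142, -0.0, -0.0]
wrist_force: [-0.6, 0.8, 2.6]
finger_gap: 31.8
finger_force: 12.0
```

>>> step_arm(series=[0, 0, 0, 0, 0.6, 0, 0, 0, 0, 0.45, 0, 0, 0, 0, 0.45, 0, 0, 0, 0, 0.45, 0, 0, 0, 0, 0.4, 0, 0, 0, 0, 0.4, 0, 0, 10, 0, 0.4, 0, 0, 20, 0, 0.4, 0, 0, 25, 0, 0.4, 0, 0, 25, 0, 0.4, 0, 0, 25, 0, 0.2, 0, 0, 30, 0, 0, 0, 0, 30, 0, 0, 0, 0, 0, 0, 0, 0, 0, 0, 0, 0])

```text
clock: 33.95
eef_pos: [631.9, 110.2, 213.4]
eef_rot: [3.142, 0.0, -0.0]
wrist_force: [0.3, -1.4, 0.2]
finger_gap: 93.5
finger_force: 0.0
```

```bash
python3 - <<'E'
from h import *
snap('side','s8')
p=cv2.imread('pics/s8.png')[125:405,150:430]; cv2.imwrite('pics/s8c.png',cv2.resize(p,None,fx=2.14286,fy=2.14286,interpolation=cv2.INTER_CUBIC))
E
```

```text
(no output)
```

View pics/s8c.png

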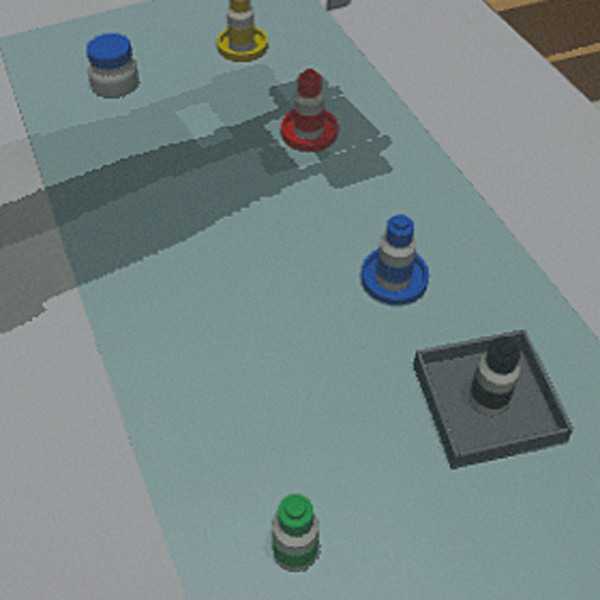

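All four bottles stand upright in their places: red (310,130), yellow (242,42), blue (396,275) and black (493,395). The green bottle and jar haven't moved, so I'm handing in.

```bash
python3 -c "
from cell import manip
print(manip.sign_off())"
```

```text
the job is handed in; nothing more can be done
None
```

The job is handed in: the last pictures show black upright in the tray and blue, yellow and red upright in their own dishes, placed in that order, with the green bottle and jar unmoved; the sign-off returned no verdict.

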